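Open the amber bottle whose thread hand is unknown

TASK

On the top mint tier stands an amber glass bottle closed by a black cap with a lug thread, but nobody knows whether the thread is right-handed or left-handed: grip the cap, try it one way and, if it comes up against a stop, the other way, until it is turned loose, then lift it off. Finish still holding the cap in the gripper, upright and at rest, straight above the bottle with about 3 cm of clear air between the cap's lower rim and the bottle's mouth; do not put it down, and leave the glass file, cuticle pusher and dish where they lie.

Things in the scene. Friction and masses are not known exactly. Their poses are not given: they have to be found in the camera images.
- cap_mid (a point): Centre (half-way up) of the loose black ribbed cap: round, 44 mm across, 30 mm tall, 14 to 28 g, white stripe on its top along its own +x, z up along its axis. It sits by its weight on the mouth. Its three inner lugs lie under three neck lugs: closed, a pull is blocked after 1 to 2 mm. It has 2.5 mm of side play. It hardly rises while turning. Its x axis starts within 3 degrees of the mouth's.
- mouth (a point): Centre of the top of the amber bottle's neck (20 mm across), on the bottle's axis, z up. Closed, cap_mid lies 11 mm below this point and the cap's lower rim 26 mm below it.
- amber_bottle: Bottle, held fast (never moves or turns), origin under its centre. Thread, hand unknown and hidden, differing from start to start: the wrong way the cap meets a hard stop within 10 degrees; the right way it turns easily, is free to lift from 38 degrees on, and meets a hard stop at 65 to 73 degrees, so 50 is a good turn.
- tiers: The aluminium tray (280 by 360 mm) with three mint tiers (each 220 by 300 mm, x by y), fixed; origin at the centre of the underside. The floor of the top tier is 88 mm above the origin, its rim 110 mm, the bottle's mouth 196 mm.
- white_bottle: White closed round bottle, 48 mm across and 113 mm tall, fixed on the top tier, origin at the centre of its underside; its top is about as high as the cap's.
- file_mid (a point): Glass nail file lying on the top tier, 135 by 12 by 4 mm, its centre; leave alone.
- pusher_mid (a point): Steel cuticle pusher lying on the top tier, 125 by 9 by 6 mm, its centre; leave alone.
- dish_mid (a point): White ceramic dish on the top tier, 60 mm across, 22 mm high, its centre; leave alone.
There are look-alikes about, which are no part of the job. What is meant by the part that bears cap_mid is not red or yellow, and is the smaller of those in its own colour.

How it is judged:
On the way:
1. the cap, still down on the neck, has been turned loose (more than about 23 degrees from closed) (angle between the x axis of cap_mid and the x axis of mouth, either way round above 0.4 rad and horizontal distance between cap_mid and mouth below 0.006 m and z of cap_mid in the frame of mouth below -0.004 m).
At the end, for the whole second after the job is handed in: The gripper holds the cap (finger force over 0.5 N), at rest, within 15 degrees of upright, its axis within 25 mm of the bottle's, its lower rim 15 to 75 mm above the bottle's mouth, touching the bottle nowhere (z of cap_mid in the frame of mouth between 0.03 and 0.09 m and horizontal distance between cap_mid and mouth below 0.025 m and angle between cap_mid's own z axis and vertical below 0.26 rad and linear speed of cap below 0.02 m/s and contact force between cap and the fingers above 0.5 N and contact force between cap and amber_bottle below 0.05 N); the arm keeps its last pose, push and grip.
It fails at once if the file, pusher or dish is moved by more than 25 mm (distance of any of file_mid, pusher_mid, dish_mid from where it was at the start of the episode above 0.025 m).
It also fails if it takes over 42 s, if anything falls off the work surface, if the arm or the gripper's body presses on something with over 40 N, if the wrist force passes 120 N, or if a joint passes its speed limit or range.

ROBOT

A 6-joint arm with a two-finger parallel gripper is mounted at the origin on the work surface. World frame = base frame: x ahead of the robot, y to its left, z up, the work surface at z = 0. Lengths are in m, angles in rad, forces in N, time in s.
With the tool pointing down it reaches from about 0.35 to 0.875 m from the base axis. Payload 4.2 kg.
Tool frame: the origin (TCP) lies at the very end of the fingers, on their centre line; the grasp point (between the pads) lies 19 mm behind it; z points along the fingers, y is the line along which they close (so a half turn about z gives the same grasp; the last joint's range is limited). The gripper opens to 85 mm and grips with 20 to 120 N. Pads are 22 mm wide; open, the fingers measure 114 mm over their backs; the gripper's body (76 mm by 85 mm) begins 54 mm behind the grasp point. The pads swing forward as they close: fully open they stand 13 mm farther back than shut.
Start: joints at [1.485, 0.385, 0.008, 0, -1.194, -0.259], TCP at [0.211, 0.588, 0.231] pointing down, gripper open.
Joint ranges: [-3.14, 3.14], [-1.21, 2.06], [-1.07, 1.41], [-3.16, 2.05], [-2.99, -0.16], [-3.1, 3.1]. Speed limits (rad/s): [2.79, 2.79, 3.14, 3.14, 3.14, 3.14].

INTERFACE

Orientations are given as a unit quaternion [x, y, z, w].
In Python, from workcell import telemetry, cams, env gives the robot as it stands.
- The arm moves only by the tool apply_moves, never from a script. Its arguments are lists of equal length, an entry for each row: "dp": the shift along the tool's x, y, z normalised to -1 to 1, where 1 is 0.06 m, a list of three; "yaw": the turn about the tool's z normalised to -1 to 1, where 1 is 8 degrees; "claw": the opening, from 0 (shut) to 1 (fully open). A call has 1 to 8 rows; each row shifts and turns the commanded pose from where the row before left it, along the tool's axes as they then stand; what a row does not reach is not made up. A row lasts 1/8 s, in which the tool goes at most 62.5 mm and 10.7 degrees, less where a joint would pass 70% of its speed; a pose out of reach is approached as far as the arm can. A call with a number of a shift or a turn outside -1 to 1 is refused whole. A call with a gripper value outside its range is refused whole. The fingers move at their own pace and stop on an object; "newtons" is the grip in N (left out, the last holds). Time passes only in rows, so rows that do not move let the fingers close. It gives the time, the measured TCP pose, the force, the opening and the grip force at its end, in the units of the state.
- telemetry.get_state(): the state, without advancing time (a new reading comes with each control period).
- cams.snapshot(name): name is "scene" or "top" or "wrist"; returns a dict with "img" (480x640x3 uint8, red, green, blue), "vfov" (degrees; the focal length in pixels is half the picture's height over the tangent of half this angle, whatever the lens; pixels are square), "cx", "cy" (the principal point, pixels), "rvec" (rotation vector, rad) and "tvec" (3), from world to camera coordinates, as OpenCV has them. Camera axes: x right, y down, z forward; pixel columns grow to the right and rows downward; lengths in m; the calibration is good to about 2 mm. The wrist camera is an equidistant fisheye: a pixel r from the principal point sees the ray r / f radians off the axis. A picture is of the moment at which its call begins. There is no depth.
- env.sign_off(): hands the job in; it is judged then, once.
The state is a dict: "clock": time; "joint_pos": joint angles; "dq": joint speeds; "joint_efforts": joint torques, N m; "position": TCP position; "ee_rot": TCP orientation; "ft_force": force on the tool from outside, world axes, zero at the start; "wrist_torque": the same for the moment, N m; "gripper_width": finger opening in m; "finger_force": force on a finger pad.
Only numpy, scipy, OpenCV 4.12 (cv2) and the standard library are available. Lean on these libraries where they do the work, as an engineer would, in place of code of your own. Each camera call takes 0.05 s, during which the arm holds its last target. There are 200 camera calls.

## Working session

There is one attempt and no reset: what is moved stays moved. The work goes in short steps, Python scripts to look and compute and a tool call to move; the robot and the scene stay as the last step left them, time stands still between calls to the robot, and variables do not carry over. Pictures are saved under pics/ and viewed, at most 10 in all, crops included, and the job is handed in when it is done.

Besides the shell and the picture viewer there is one more tool, called as name([rows], argument=value, ...), one row to a line, values as JSON. apply_moves: Moves the arm, as the interface text tells. Its arguments: {"type":"object","properties":{"dp":{"type":"array","items":{"type":"array","items":{"type":"number","minimum":-1,"maximum":1}}},"yaw":{"type":"array","items":{"type":"number","minimum":-1,"maximum":1}},"claw":{"type":"array","items":{"type":"number"}},"newtons":{"type":"number"}},"required":["dp","yaw","claw"]}

```bash
mkdir -p pics; cat > h.py <<'E'
import numpy as np, cv2
from workcell import telemetry, cams, env
def snap(n,f=None):
    s=cams.snapshot(n)
    if f: cv2.imwrite('pics/'+f,s['img'][:,:,::-1])
    s['R']=cv2.Rodrigues(np.array(s['rvec'],float))[0]; s['t']=np.array(s['tvec'],float).ravel()
    s['f']=240/np.tan(np.radians(s['vfov'])/2); s['C']=-s['R'].T@s['t']; s['n']=n; return s
def ray(s,u,v):
    d=np.array([u-s['cx'],v-s['cy']])/s['f']
    if s['n']=='wrist':
        r=np.linalg.norm(d)+1e-12; c=np.r_[d/r*np.sin(r),np.cos(r)]
    else: c=np.r_[d,1]
    c=s['R'].T@c; return s['C'],c/np.linalg.norm(c)
def plane(s,u,v,z):
    C,d=ray(s,u,v); return C+d*(z-C[2])/d[2]
def tri(*rs):
    A=0;b=0
    for C,d in rs:
        P=np.eye(3)-np.outer(d,d); A=A+P; b=b+P@C
    p=np.linalg.solve(A,b); return p,[np.linalg.norm((np.eye(3)-np.outer(d,d))@(p-C)) for C,d in rs]
E
python3 - <<'E'
from h import *
a=snap('scene','s0.png');b=snap('top','t0.png')
print(a['C'],b['C'],a['f'],b['f']); print(telemetry.get_state())
cv2.imwrite('pics/st.png',cv2.resize(np.hstack([a['img'],b['img']])[:,:,::-1],(800,300)))
E
```

```text
[0.88183935 0.1521555  0.73713703] [0.34148143 0.06467677 1.00146754] 499.0418153242035 507.06496128321743
{'clock': 0.1, 'joint_pos': array([ 1.48459362e+00,  3.85461356e-01,  6.72305767e-03, -4.13607280e-04,
       -1.19398998e+00, -2.58569399e-01]), 'dq': array([ 0.00065039, -0.00224762,  0.0026212 ,  0.00110653, -0.00092701,
       -0.00077567]), 'joint_efforts': array([ 2.25998920e-04, -3.93320596e+01,  1.88929009e+01,  4.19794634e+00,
       -2.57650645e-03,  6.45528814e-06]), 'position': array([0.21106897, 0.58771321, 0.23032976]), 'ee_rot': array([ 9.85164719e-01, -1.71608586e-01, -1.08360211e-04,  9.78936182e-04]), 'ft_force': array([-0.04787322, -0.2441635 ,  0.32016259]), 'wrist_torque': array([-0.03155777, -0.00125075, -0.00407676]), 'finger_force': 0.0, 'gripper_width': 0.08532246110543301}
```

View pics/s0.png

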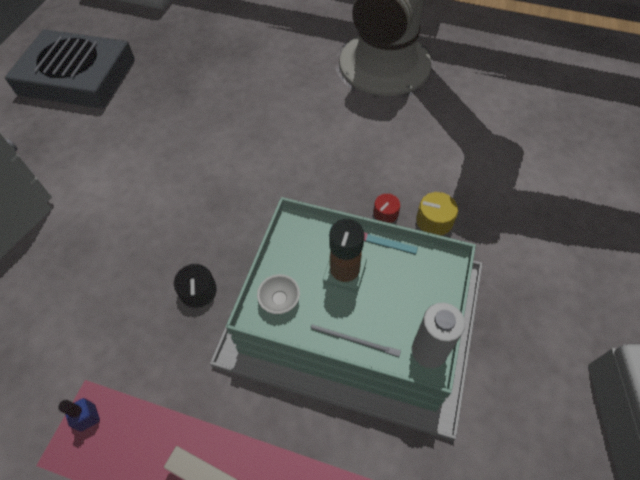

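View pics/t0.png

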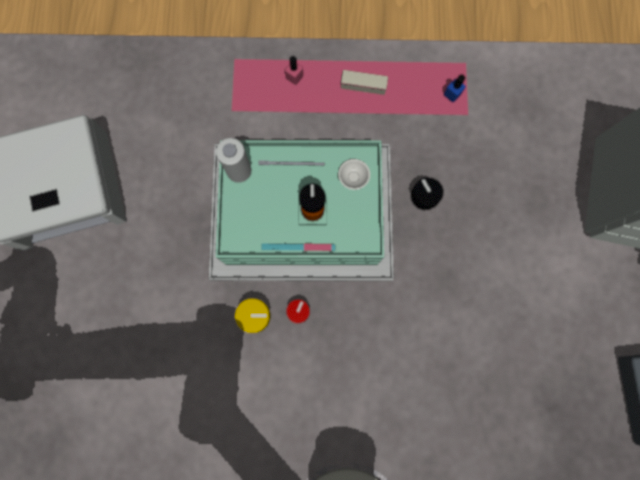

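```bash
python3 - <<'E'
from h import *
a=snap('scene');b=snap('top')
def stripe(s,box):
    x0,y0,x1,y1=box; g=s['img'][y0:y1,x0:x1].astype(int)
    m=(g.min(2)>110)&(g.max(2)-g.min(2)<40)
    n,l,st,ce=cv2.connectedComponentsWithStats(m.astype(np.uint8))
    k=1+np.argmax(st[1:,4]); ys,xs=np.where(l==k); p=np.c_[xs,ys]+[x0,y0]
    (c,wh,an)=cv2.minAreaRect(p.astype(np.float32)); 
    v=np.linalg.svd(p-p.mean(0))[2][0]; pr=(p-p.mean(0))@v
    return p.mean(0),p.mean(0)+v*pr.min(),p.mean(0)+v*pr.max(),len(p)
def dark(s,box):
    x0,y0,x1,y1=box; g=s['img'][y0:y1,x0:x1]; m=(g.max(2)<40).astype(np.uint8)
    c=max(cv2.findContours(m,0,2)[0],key=cv2.contourArea)
    c=c+np.array([x0,y0]); return cv2.minEnclosingCircle(c),cv2.fitEllipse(c),cv2.boundingRect(c)
for nm,ba,bb,z in(('bottle cap',(328,218,366,262),(298,180,327,216),.2),('floor cap',(170,260,220,312),(408,174,446,212),.04)):
    A=stripe(a,ba);B=stripe(b,bb); print(nm,A,B)
    print(tri(ray(a,*A[0]),ray(b,*B[0])))
    for s,S,bx in((a,A,ba),(b,B,bb)):
        p,q=plane(s,*S[1],z),plane(s,*S[2],z); print(p,q,np.degrees(np.arctan2(*(q-p)[[1,0]])))
        D=dark(s,bx); print(D, 'diam if at z', D[0][1]*2/s['f']*(s['R']@plane(s,*S[0],z)+s['t'])[2])
c1=cv2.resize(a['img'][190:320,160:400],(720,390),interpolation=2); c2=cv2.resize(b['img'][165:235,290:450],(480,210),interpolation=2)
o=np.zeros((600,720,3),np.uint8);o[:390]=c1;o[390:,:480]=c2;cv2.imwrite('pics/crop.png',o[:,:,::-1])
E
```

```text
bottle cap (array([363.66666667, 253.3030303 ]), array([364.64543257, 241.96937981]), array([362.98714194, 261.17160815]), 66) (array([311.96875, 190.15625]), array([311.87462767, 184.98408365]), array([312.05720808, 195.01715679]), 32)
(array([0.57522323, 0.08691767, 0.17865588]), [np.float64(0.012996239386566258), np.float64(0.012996239386566199)])
[0.56963974 0.09871037 0.2       ] [0.59634885 0.10395963 0.2       ] 11.11888217810357
(((346.6881103515625, 245.33168029785156), 16.569459915161133), ((346.5542907714844, 246.13392639160156), (24.768688201904297, 29.096311569213867), 84.67818450927734), (331, 239, 32, 21)) diam if at z 0.040714742925288615
[0.57962482 0.07411573 0.2       ] [0.56258322 0.07347966 0.2       ] -177.86248227137327
(((311.6929931640625, 197.8508758544922), 13.903672218322754), ((311.8342590332031, 197.92506408691406), (24.48221778869629, 27.5847110748291), 172.5380401611328), (300, 185, 25, 27)) diam if at z 0.045571587396295646
floor cap (array([191.9787234 , 286.34042553]), array([192.03913859, 278.99210016]), array([191.91568735, 294.00752844]), 47) (array([425.8974359 , 185.38461538]), array([422.89554889, 180.05887452]), array([429.04749337, 190.97323007]), 39)
(array([ 0.63134532, -0.14950316,  0.03784628]), [np.float64(0.0004789282220975411), np.float64(0.00047892822209750363)])
[ 0.62081586 -0.15447893  0.04      ] [ 0.64388429 -0.14352284  0.04      ] 25.404856532279233
(((195.0, 286.0), 21.401033401489258), ((194.889404296875, 286.0618896484375), (38.104331970214844, 42.39817810058594), 153.55245971679688), (175, 265, 41, 43)) diam if at z 0.0656999616028601
[ 0.64133416 -0.14290272  0.04      ] [ 0.61921541 -0.15446638  0.04      ] -152.39948960178373
(((426.4178161621094, 193.17808532714844), 16.183570861816406), ((426.2116394042969, 193.61172485351562), (28.22596549987793, 31.405426025390625), 63.17410659790039), (411, 177, 32, 32)) diam if at z 0.06375053280300241
```

View pics/crop.png

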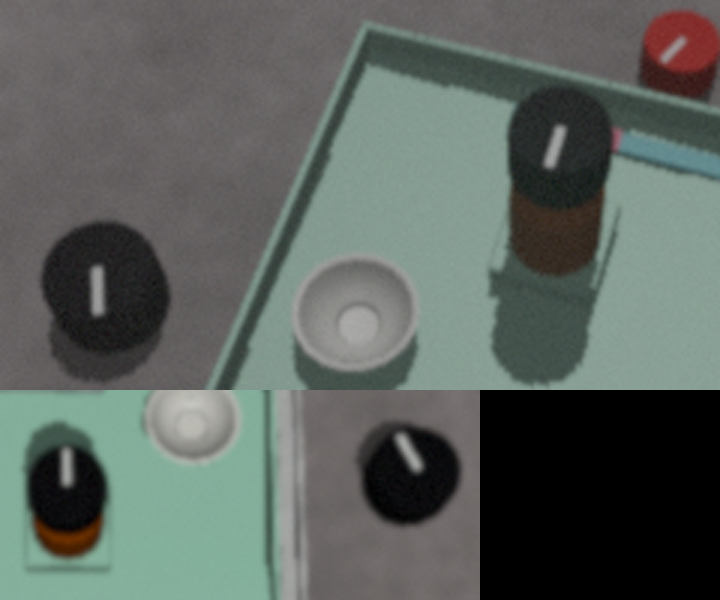

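The black caps are at scene (346,235) / top (312,198) on the amber bottle, and at scene (195,287) / top (427,193) on the floor. The bottle's is about 44 mm and the floor's about 64 mm. The bottle's cap is the smaller black one, so that is the one meant, and the crop confirms it.

```bash
python3 - <<'E'
from h import *
a=snap('scene');b=snap('top')
def stripe(s,box):
    x0,y0,x1,y1=box; g=s['img'][y0:y1,x0:x1].astype(int)
    m=(g.min(2)>90)&(g.max(2)-g.min(2)<35)
    ys,xs=np.where(m); p=np.c_[xs,ys]+[x0,y0]; v=np.linalg.svd(p-p.mean(0))[2][0]; pr=(p-p.mean(0))@v
    return p.mean(0),p.mean(0)+v*pr.min(),p.mean(0)+v*pr.max(),len(p)
A=stripe(a,(338,229,352,250));B=stripe(b,(307,180,317,200));print(A,B)
p,e=tri(ray(a,*A[0]),ray(b,*B[0]));print(p,e)
for s,S in((a,A),(b,B)): print(plane(s,*S[1],p[2]),plane(s,*S[2],p[2]))
# cap top circle in scene: left/right edges of dark region
g=a['img'][215:262,325:370].max(2); print([(215+i,*(np.where(r<55)[0][[0,-1]]+325)) for i,r in enumerate(g) if (r<55).sum()>5][::3])
g=b['img'][180:225,295:330].max(2); print([(180+i,*(np.where(r<45)[0][[0,-1]]+295)) for i,r in enumerate(g) if (r<45).sum()>5][::2])
st=telemetry.get_state(); from scipy.spatial.transform import Rotation as R
print(R.from_quat(st['ee_rot']).as_matrix().round(3))
E
```

```text
(array([344.59016393, 238.52459016]), array([346.88373296, 231.62872869]), array([342.39296624, 245.13070088]), 61) (array([311.75609756, 189.92682927]), array([311.68619338, 183.99191769]), array([311.82765413, 196.00202997]), 41)
[0.57161956 0.07372358 0.19885159] [np.float64(0.0004411541761655759), np.float64(0.00044115417616557613)]
[0.56110108 0.07315953 0.19885159] [0.58166443 0.07340792 0.19885159]
[0.58165602 0.07447279 0.19885159] [0.5612247  0.07383516 0.19885159]
[(219, np.int64(343), np.int64(350)), (222, np.int64(337), np.int64(357)), (225, np.int64(334), np.int64(360)), (228, np.int64(332), np.int64(361)), (231, np.int64(331), np.int64(363)), (234, np.int64(330), np.int64(363)), (237, np.int64(330), np.int64(363)), (240, np.int64(330), np.int64(363)), (243, np.int64(330), np.int64(362)), (246, np.int64(331), np.int64(361)), (249, np.int64(331), np.int64(361)), (252, np.int64(331), np.int64(360)), (255, np.int64(332), np.int64(359)), (258, np.int64(332), np.int64(358))]
[(185, np.int64(306), np.int64(318)), (187, np.int64(303), np.int64(320)), (189, np.int64(302), np.int64(321)), (191, np.int64(301), np.int64(322)), (193, np.int64(300), np.int64(323)), (195, np.int64(300), np.int64(324)), (197, np.int64(300), np.int64(324)), (199, np.int64(300), np.int64(324)), (201, np.int64(300), np.int64(324)), (203, np.int64(301), np.int64(323)), (205, np.int64(301), np.int64(323)), (207, np.int64(302), np.int64(322)), (209, np.int64(304), np.int64(320)), (211, np.int64(308), np.int64(316))]
[[ 0.941 -0.338 -0.   ]
 [-0.338 -0.941 -0.001]
 [ 0.     0.001 -1.   ]]
```

The two views put the cap's top at z 0.199 (0.200 expected), its centre near (0.561, 0.0735), and its stripe along +x. I'm moving to hover.

apply_moves([
  [0,0,-0.8],
  [0.5,0.36,-0.7],
  [0.7,0.51,0],
  [0.7,0.51,0],
  [0.7,0.51,0],
  [0.7,0.51,0],
  [0.7,0.51,0],
  [0.7,0.51,0],
], yaw=[0,0,0,0,0,0,0,0], claw=[1,1,1,1,1,1,1,1])

```text
clock: 1.3
position: [0.4079, 0.2982, 0.3215]
ee_rot: [0.985, -0.171, 0.0, -0.0]
ft_force: [-0.4, 0.3, -0.1]
gripper_width: 0.0854
finger_force: 0.0
```

apply_moves([
  [0.7,0.51,0],
  [0.7,0.51,0],
  [0.7,0.51,0],
  [0.7,0.51,0],
  [0.7,0.51,0],
  [0,0,0],
  [0,0,0],
], yaw=[0,0,0,0,0,0,0], claw=[1,1,1,1,1,1,1])

```text
clock: 2.17
position: [0.553, 0.0847, 0.3211]
ee_rot: [0.985, -0.172, -0.0, 0.0]
ft_force: [-0.5, 0.4, 0.5]
gripper_width: 0.0852
finger_force: 0.0
```

```bash
python3 - <<'E'
from h import *
st=telemetry.get_state();print(st['joint_pos'],st['position'],st['ft_force'])
w=snap('wrist','w1.png');print(w['C'],w['f'],w['cx'],w['cy'])
from scipy.spatial.transform import Rotation as R
T=R.from_quat(st['ee_rot']).as_matrix();print(T.round(3))
c=w['R']@np.array([.561,.0735,.199])+w['t'];r=np.arctan2(np.hypot(c[0],c[1]),c[2]);u=c[:2]/np.hypot(c[0],c[1])*r*w['f']+[w['cx'],w['cy']];print('pred',u)
print('tool d',T.T@(np.array([.561,.0735,.17])-st['position'])/.06)
E
```

```text
[ 4.41435365e-01  2.22856141e-01  1.27695757e-03 -2.65502007e-04
 -1.34966749e+00  7.83979871e-01] [0.55303575 0.08467149 0.32108959] [-0.49989518  0.41692127  0.46069615]
[0.62619535 0.05909532 0.46293265] 371.64829954431775 321.4277314300262 239.54651805411225
[[ 0.941 -0.339 -0.001]
 [-0.339 -0.941  0.   ]
 [-0.001  0.    -1.   ]]
pred [332.94153634 217.75597296]
tool d [0.18920524 0.12990383 2.51808293]
```

View pics/w1.png

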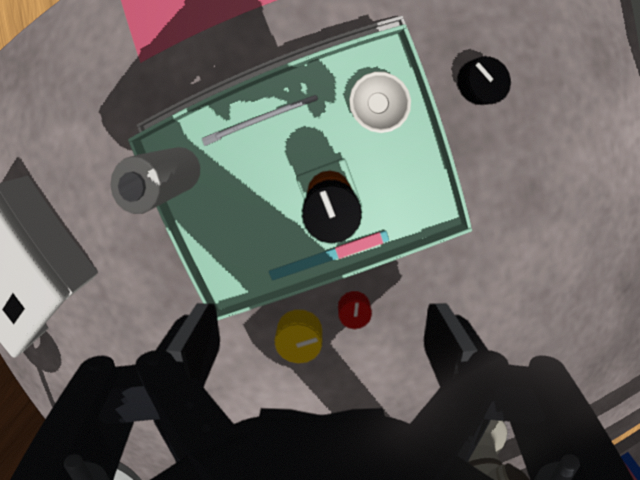

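```bash
python3 - <<'E'
from h import *
w=snap('wrist')
g=w['img'][165:255,290:375].max(2); m=(g<60).astype(np.uint8)
n,l,s,_=cv2.connectedComponentsWithStats(m);k=1+np.argmax(s[1:,4]);
c=max(cv2.findContours((l==k).astype(np.uint8),0,1)[0],key=cv2.contourArea)[:,0]+[290,165]
P=np.array([plane(w,*p,.199)[:2] for p in c])
ca=w['C'][:2]-P.mean(0);ca/=np.linalg.norm(ca)
far=P[(P-P.mean(0))@ca<-.003]   # away... side farther from camera
A=np.c_[2*far,np.ones(len(far))];s=np.linalg.lstsq(A,(far**2).sum(1),rcond=None)[0];print('far',s[:2],np.sqrt(s[2]+s[:2]@s[:2]))
print(P.min(0),P.max(0),w['C'])
for sg in(-1,1):
  d=(P-P.mean(0))@ca*sg; print(sg,P[d.argmax()])
E
```

```text
far [0.5638785  0.07359747] 0.02099711867704003
[0.54216283 0.05205038] [0.59591675 0.09488061] [0.62598692 0.0596969  0.4631708 ]
-1 [0.54216283 0.07499799]
1 [0.59539539 0.06638967]
```

apply_moves([
  [0.22,0.12,0],
  [0,0,0.6],
  [0,0,0.8],
  [0,0,0.6],
  [0,0,0.5],
  [0,0,0],
  [0,0,0],
], yaw=[0,0,0,0,0,0,0], claw=[1,1,1,1,1,1,1])

```text
clock: 3.15
position: [0.5644, 0.0739, 0.1728]
ee_rot: [0.985, -0.171, 0.001, -0.0]
ft_force: [0.1, -0.6, 2.0]
gripper_width: 0.0854
finger_force: 0.0
```

```bash
python3 - <<'E'
from h import *
st=telemetry.get_state();print(st['position'],st['ft_force'])
snap('wrist','w2.png')
E
```

```text
[0.56435139 0.0738836  0.17277592] [ 0.12819009 -0.63139654  2.00392978]
```

View pics/w2.png

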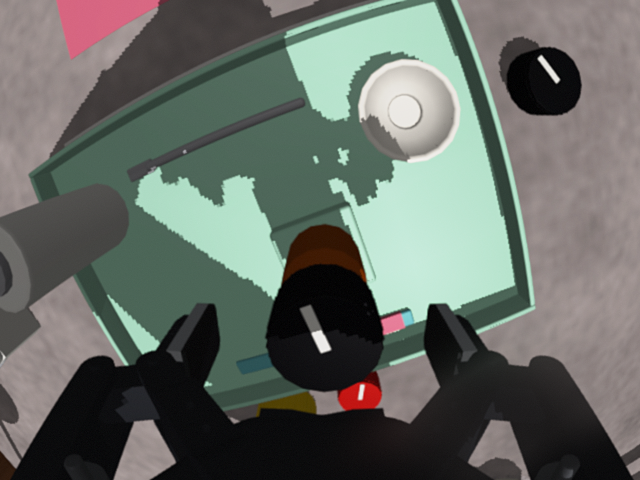

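The wrist view shows the cap centred between the fingers at (325,330), with the pads at (195,340) and (455,340). Closing.

apply_moves([
  [0,0,0.05],
  [0,0,0],
  [0,0,0],
  [0,0,0],
  [0,0,0],
  [0,0,0],
  [0,0,0],
  [0,0,0],
], yaw=[0,0,0,0,0,0,0,0], claw=[0,0,0,0,0,0,0,0], newtons=40)

```text
clock: 4.2
position: [0.5634, 0.0736, 0.1689]
ee_rot: [0.985, -0.171, 0.0, -0.0]
ft_force: [-1.3, 0.2, 5.7]
gripper_width: 0.0432
finger_force: 40.9
```

```bash
python3 - <<'E'
from h import *
st=telemetry.get_state();print(st)
E
```

```text
{'clock': 4.2, 'joint_pos': array([ 4.15089584e-01,  3.41294672e-01, -2.25199177e-01,  3.85693187e-04,
       -1.00349264e+00,  8.10929670e-01]), 'dq': array([-0.00032089, -0.00267852, -0.00025461,  0.000509  ,  0.00055472,
        0.00035783]), 'joint_efforts': array([-1.68090225e-01, -3.23488855e+01,  1.57541513e+01,  3.29502694e+00,
        3.05898897e-01,  5.41072281e-03]), 'position': array([0.56343859, 0.07356965, 0.16889957]), 'ee_rot': array([ 9.85195523e-01, -1.71433925e-01,  4.27196570e-04, -8.90258503e-05]), 'ft_force': array([-1.32032739,  0.1541073 ,  5.67422492]), 'wrist_torque': array([0.02095334, 0.32927381, 0.04471986]), 'finger_force': 40.92604791163467, 'gripper_width': 0.04318676942558043}
```

Gripped at 43 mm width. Trying counter-clockwise seen from above, which is negative tool yaw.

apply_moves([
  [0,0,0],
  [0,0,0],
  [0,0,0],
  [0,0,0],
  [0,0,0],
], yaw=[-0.5,-0.5,-0.5,-0.4,0], claw=[0,0,0,0,0])

```text
clock: 4.82
position: [0.5636, 0.0736, 0.1689]
ee_rot: [0.999, -0.039, 0.001, -0.0]
ft_force: [-0.9, -0.2, 6.3]
gripper_width: 0.0435
finger_force: 41.0
```

```bash
python3 - <<'E'
from h import *
st=telemetry.get_state();print(st['position'],st['ft_force'],st['wrist_torque'],st['joint_pos'][5],st['finger_force'],2*np.degrees(np.arctan2(st['ee_rot'][1],st['ee_rot'][0])))
w=snap('wrist');cv2.imwrite('pics/w3.png',cv2.resize(w['img'][220:440,200:450][:,:,::-1],(500,440)))
E
```

```text
[0.56359987 0.07364988 0.16891109] [-0.88897954 -0.18402587  6.28729226] [ 0.05491112  0.24809175 -0.02972618] 1.076508425428542 41.03391267126426 -4.521022505924311
```

View pics/w3.png

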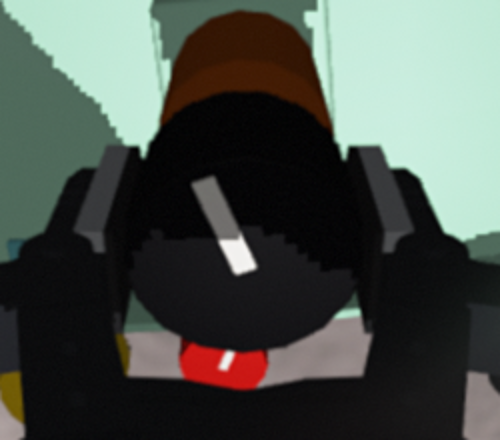

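The stripe has kept its angle in the gripper view, crop (203,180) to (245,270), so the cap turned 15° with the fingers. Wrist torque is about 0, past the 10° wrong-way limit. Continuing to 50°.

apply_moves([
  [0,0,0],
  [0,0,0],
  [0,0,0],
  [0,0,0],
  [0,0,0],
  [0,0,0],
  [0,0,0],
], yaw=[-0.8,-0.8,-0.8,-0.8,-0.8,-0.4,0], claw=[0,0,0,0,0,0,0])

```text
clock: 5.75
position: [0.5636, 0.0736, 0.1689]
ee_rot: [0.964, 0.264, 0.001, 0.0]
ft_force: [-0.9, -0.4, 5.2]
gripper_width: 0.0435
finger_force: 41.0
```

```bash
python3 - <<'E'
from h import *
st=telemetry.get_state();print(st['position'],st['ft_force'],st['wrist_torque'],st['joint_pos'][5],st['finger_force'],2*np.degrees(np.arctan2(st['ee_rot'][1],st['ee_rot'][0])))
w=snap('wrist');cv2.imwrite('pics/w4.png',cv2.resize(w['img'][220:440,200:450][:,:,::-1],(500,440)))
E
```

```text
[0.56361655 0.07355545 0.16887097] [-0.91286587 -0.41376922  5.20884315] [-0.12687177  0.19152123  0.025746  ] 1.6906912631874922 41.032721092924476 30.6648702079107
```

View pics/w4.png

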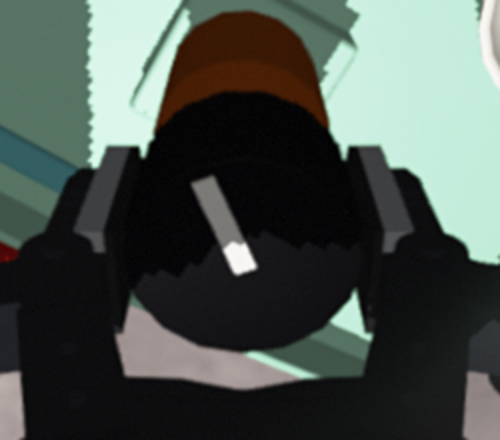

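The stripe is still fixed relative to the gripper, crop (203,180) to (240,272), and the cap is at 50° with no torque. Lifting 56 mm, gently at first.

apply_moves([
  [0,0,-0.04],
  [0,0,-0.06],
  [0,0,0],
], yaw=[0,0,0], claw=[0,0,0])

```text
clock: 6.18
position: [0.5632, 0.0736, 0.1742]
ee_rot: [0.964, 0.264, -0.0, -0.0]
ft_force: [0.4, 0.2, -0.2]
gripper_width: 0.0432
finger_force: 40.6
```

Up 5 mm with no pull, so it is free.

apply_moves([
  [0,0,-0.15],
  [0,0,-0.2],
  [0,0,-0.2],
  [0,0,-0.2],
  [0,0,-0.1],
  [0,0,0],
  [0,0,0],
  [0,0,0],
], yaw=[0,0,0,0,0,0,0,0], claw=[0,0,0,0,0,0,0,0])

```text
clock: 7.18
position: [0.5629, 0.0735, 0.2248]
ee_rot: [0.964, 0.264, -0.001, 0.0]
ft_force: [-1.1, 0.2, -0.5]
gripper_width: 0.0433
finger_force: 40.6
```

```bash
python3 - <<'E'
from h import *
st=telemetry.get_state();print(st['position'],st['ft_force'],st['finger_force'],abs(st['dq']).max())
a=snap('scene');b=snap('top')
o=np.hstack([cv2.resize(a['img'][170:320,260:410],(400,400)),cv2.resize(b['img'][150:250,260:360],(400,400))]);cv2.imwrite('pics/end.png',o[:,:,::-1])
E
```

```text
[0.56293496 0.07347365 0.22477751] [-1.06810253  0.16708025 -0.54503772] 40.608974379720166 0.0018426270892778407
```

View pics/end.png

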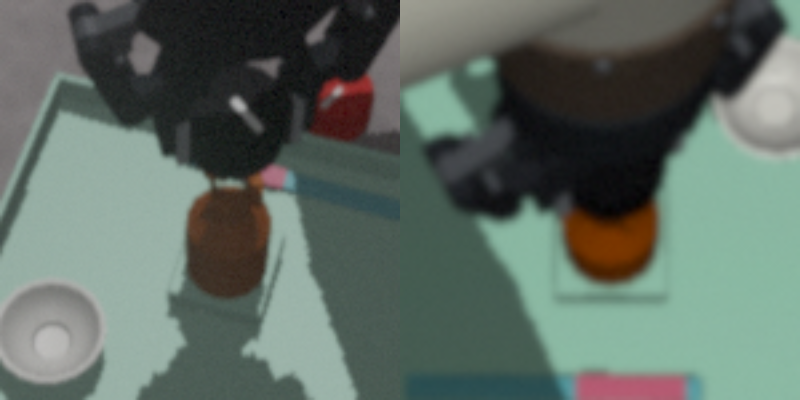

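The cap is held in the fingers at crop (235,115), clear above the bare bottle neck at (225,185). It is upright and at rest, lifted 56 mm, which leaves about 30 mm between the rim and the mouth.

```bash
python3 -c "
from workcell import env
print(env.sign_off())"
```

```text
the job is handed in; nothing more can be done
None
```

I turned the cap about 50° counter-clockwise (a right-handed thread) without meeting a stop, lifted it off, and handed in with it held upright and at rest about 3 cm above the bottle's mouth; no verdict came back.

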